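# Make a hand screen-print station ready for the stroke

## Robot

A 6-joint arm with a two-finger parallel gripper is mounted at the origin on a cart in front of the work surface, level with it; the furniture and walls round the work are solid. World frame = base frame: x ahead of the robot, y to its left, z up, the work surface at z = 0. Lengths are in m, angles in rad, forces in N, time in s.
With the tool pointing down it reaches from about 0.4 to 0.825 m from the base axis. Payload 7 kg.
Tool frame: the origin (TCP) lies at the very end of the fingers, on their centre line; the grasp point (between the pads) lies 19 mm behind it; z points along the fingers, y is the line along which they close (so a half turn about z gives the same grasp; the last joint's range is limited). The gripper opens to 88 mm and grips with 3 to 60 N. Pads are 19 mm wide; open, the fingers measure 130 mm over their backs; the gripper's body (78 mm by 193 mm) begins 47 mm behind the grasp point.
Start: joints at [1.568, 0.359, 0.012, 0, -1.224, -0.288], TCP at [0.194, 0.647, 0.227] pointing down, gripper open.
Joint ranges: [-3.07, 3.07], [-1.43, 2.12], [-1.02, 1.25], [-3.03, 1.67], [-3.05, -0], [-3.03, 3.03]. Speed limits (rad/s): [2.39, 2.39, 3.01, 3.14, 3.14, 3.14].

## Interface

Orientations are given as [roll, pitch, yaw] about the fixed x, y, z axes, in that order (R = Rz(yaw) Ry(pitch) Rx(roll)).
In Python, from station import arm gives the robot as it stands. The module is installed in compiled form; this text tells all that it offers.
- The arm moves only by the shell command python3 -m crank 'ROWS' [FORCE]. ROWS is JSON, a list of rows, each an object of numbers: "dx", "dy", "dz": the shift along the world's x, y, z in m; "twist": the turn about the world's z in degrees; "grip": the opening, from -1 (shut) to 1 (fully open). A call has exactly 5 rows; each row is the pose to reach, as a shift and turn from the pose commanded when the call began; what a row does not reach only later rows make up. A row lasts 1/12 s, in which the tool goes at most 41.7 mm and 7.16 degrees, less where a joint would pass 70% of its speed; a pose out of reach is approached as far as the arm can. A call with a gripper value outside its range is refused whole. The fingers move at their own pace and stop on an object; FORCE is the grip in N (left out, the last holds). Time passes only in rows, so rows that repeat a pose let the fingers close, or fill a call up. It gives the time, the measured TCP pose, the force, the opening and the grip force at its end, in the units of the state.
- arm.get_state(): the state, without advancing time (a new reading comes with each control period).
- arm.grab_frame(name): name is "side" or "top" or "wrist"; returns the picture (400x640x3 uint8, red, green, blue); there is no depth.
- arm.get_calibration(name): a dict with "fx", "fy", "cx", "cy" (pixels), "k1" (the pictures are not rectified: a ray, as slopes to the right and down, at radius r is drawn at 1 + k1 r^2 times it, then the intrinsics apply), "cam_to_world" (4x4, takes a point from camera to world coordinates); the wrist camera has in their place "tool_from_camera" (4x4, takes a point from camera to tool coordinates, whose origin is the TCP and whose axes are the flange's). Camera axes: x right, y down, z forward; pixel columns grow to the right and rows downward; lengths in m; the calibration is good to about 2 mm. A picture is of the moment at which its call begins: read the wrist's pose just before it. get_calibration takes no time and is no camera call.
- arm.job_done(): hands the job in; it is judged then, once.
The state is a dict: "t": time; "q": joint angles; "qd": joint speeds; "joint_efforts": joint torques, N m; "eef_pos": TCP position; "ee_rot": TCP orientation; "force": force on the tool from outside, world axes, zero at the start; "moment": the same for the moment, N m; "width": finger opening in m; "gripper_force": force on a finger pad.
Only numpy, scipy, OpenCV 4.12 (cv2) and the standard library are available. Lean on these libraries where they do the work, as an engineer would, in place of code of your own. Each camera call takes 0.05 s, during which the arm holds its last target. There are 200 camera calls.

## Task

Get the small screen-print station ready for its next print, using only the closed fingertips to push. First, with the screen still up, push the shuttle that carries the black phone shell home against its end stop; then lower the raised screen gently, pushing on its aluminium frame, until it lies flat on its two rest posts, and take the hand away. Do not grip or lift anything, do not touch the mesh or the shell, and leave the other things lying about where they are.

Things in the scene. Friction and masses are not known exactly. Their poses are not given: they have to be found in the camera images.
- print_station: Fixed print station; grey base plate 215 (x) by 290 mm (y), 12 mm high, with a 125 mm wide tongue out to y = -295 mm. Origin on the conveyor under the printing place; x to the hinge (away from the robot), y to the end stop, z up. Stop block at y 119-133 mm, 34 mm high. Rest posts at x -70, y +-107 mm, 49 mm high. Hinge cheeks at x 73-117, y +-129 to +-139 mm, 74 mm high; knobs to y +-154 mm.
- shuttle: Aluminium shuttle with the shell's nest, 0.5 kg, sliding along the station's y axis between two gib rails. Origin on the conveyor under the nest's centre; meets the station's origin when home; starts 45-95 mm to -y of it. Slides with about 2 to 4 N of friction. Plate 32, nest rim 43, shell top 46 mm above the conveyor.
- push_plate (a point): Centre of the outer (-y) face of the shuttle's upright push plate: 70 mm wide (station x), 8 mm thick, standing 24 to 68 mm above the conveyor; this point is 46 mm up and 180 mm towards -y from the nest's centre (station y = -180 mm when home). Push it along station +y. Axes as the station's. The gib rails on either side of it are 38 mm high, 92 mm apart, and reach out to y = -290 mm.
- nest (a point): Centre of the floor of the shuttle's nest, 36 mm above the conveyor, where the shell lies in its pocket. Axes as the station's.
- screen (a joint): Hinge angle of the screen frame in rad: 0 = down flat on the rest posts; grows as the free edge is raised (1.57 = standing straight up). It starts raised; the hinge is stiff (about 0.9 N m of friction), so the screen stays at whatever angle it is left and does not fall by itself.
- free_bar (a point): Middle of the upper face of the screen frame's free bar, 165 mm from the hinge line, 10 mm off the frame's middle plane. Bar 30 mm wide, 250 mm long (along y), 20 mm thick. Moves with the screen: x in the frame's plane towards the hinge, z out of the upper face (up when the screen is down, away from the robot when it stands up). Screen down: 69 mm above the conveyor.
- screen_hinge (a point): Middle of the screen's hinge line, which runs along the station's y axis, 95 mm towards +x of the station's origin, 59 mm above the conveyor. The frame, 250 mm wide, reaches from 10 to 180 mm from this line; along its hinge side lies a dark clamp bar with two black knobs, up to 30 mm above the frame's middle plane.
- mesh: The thin stretched mesh with its stencil that fills the frame's window, 112 mm by 190 mm, level with the frame's underside. Delicate: not to be touched. Origin on the hinge line; axes as the screen's.
- work_shell: The black phone shell to be printed, 75 by 150 by 10 mm, lying loose in the nest's pocket and riding on the shuttle. Origin at the centre of its underside.
- squeegee: Hand squeegee with wooden handle, 95 by 165 by 30 mm, lying to the left of the station; bystander. Origin at the centre of its underside.
- ink_tin: Small ink tin with a metal lid, 61 mm across, 50 mm high, left of the station; bystander. Origin at the centre of its underside.
- next_shell: Another black phone shell, 75 by 150 by 10 mm, lying on the conveyor to the right; bystander. Origin at the centre of its underside.
- masking_tape: Roll of masking tape lying flat, 102 mm across, 24 mm high, on the near edge of the conveyor; bystander. Origin at the centre of its underside.
Mind the look-alikes: they are no part of the job. What is shaped like the work_shell but blue or orange is not meant.

How it is judged:
On the way, in this order (a step that is already met when the one before it is completed fails the run):
1. the shuttle is home against its end stop while the screen is still up (y of shuttle in the frame of print_station above -0.003 m and value of joint screen above 0.9 rad), for 0.2 s.
2. the screen lies down on its rest posts (value of joint screen below 0.02 rad), for 0.2 s.
At the end, for the whole second after the job is handed in: The shuttle is within 3 mm of its end stop, the screen is down on its rest posts to within 0.02 rad (3 mm at the free edge), the shell lies at rest in its nest, the bystanders have not moved by more than 15 mm (y of shuttle in the frame of print_station above -0.003 m and value of joint screen below 0.02 rad and horizontal distance between work_shell and nest below 0.006 m and linear speed of work_shell below 0.01 m/s and distance of each of squeegee, ink_tin, next_shell, masking_tape from where it was at the start of the episode below 0.015 m); the robot touches nothing.
It fails at once if the screen is lowered (below 0.9 rad) before the shuttle is home (value of joint screen below 0.9 rad and y of shuttle in the frame of print_station below -0.005 m).
It fails at once if the screen is let down hard (faster than 2.5 rad/s) (velocity of joint screen below -2.5 rad/s).
It fails at once if the mesh or the shell in the nest is touched (contact force between the arm and mesh above 0.5 N or contact force between the arm and work_shell above 0.5 N).
It fails at once if the push plate or a bar of the screen is gripped (it stands between the finger pads) ((x of the grasp point in the frame of push_plate between -0.05 and 0.05 m and y of the grasp point in the frame of push_plate between -0.003 and 0.012 m and z of the grasp point in the frame of push_plate between -0.03 and 0.03 m) or (x of the grasp point in the frame of free_bar between -0.018 and 0.165 m and y of the grasp point in the frame of free_bar between -0.128 and 0.128 m and z of the grasp point in the frame of free_bar between -0.018 and -0.002 m)).
It fails at once if the shuttle is lifted, the shell leaves its pocket, or a bystander is moved or lifted (by more than 15 mm) (z of shuttle in the frame of print_station above 0.006 m or z of work_shell in the frame of nest above 0.005 m or horizontal distance between work_shell and nest above 0.008 m or distance of any of squeegee, ink_tin, next_shell, masking_tape from where it was at the start of the episode above 0.015 m).
It also fails if it takes over 51 s, if anything falls off the work surface, if the arm or the gripper's body presses on something with over 40 N, if the wrist force passes 120 N, or if a joint passes its speed limit or range.

## Working session

There is one attempt and no reset: what is moved stays moved. The work goes in short steps, Python scripts to look and compute and a shell command to move; the robot and the scene stay as the last step left them, time stands still between calls to the robot, and variables do not carry over. Pictures are saved under pics/ and viewed, at most 10 in all, crops included, and the job is handed in when it is done.

```bash
mkdir -p pics
python3 - <<'E'
from station import arm
import cv2,json
for n in("side","top"):
    cv2.imwrite(f"pics/{n}0.png",arm.grab_frame(n)[:,:,::-1])
    print(n,arm.get_calibration(n))
print(arm.get_calibration("wrist"))
print(arm.get_state())
E
```

```text
side {'fx': 435.09066375787853, 'fy': 435.09066375787853, 'cx': 321.7703090900685, 'cy': 202.32104948856386, 'k1': -0.008972656213064192, 'cam_to_world': array([[-0.99989961, -0.01055692,  0.00945121,  0.60354295],
       [-0.01259687,  0.35688127, -0.93406481,  1.59547007],
       [ 0.00648789, -0.9340901 , -0.35697843,  0.68332027],
       [ 0.        ,  0.        ,  0.        ,  1.        ]])}
top {'fx': 459.87094704469416, 'fy': 459.87094704469416, 'cx': 318.9038024323317, 'cy': 207.59740416361194, 'k1': -0.029707231018495806, 'cam_to_world': array([[-0.02149021, -0.98837703,  0.15049589,  0.38727222],
       [-0.99972145,  0.01977523, -0.01288303, -0.00972751],
       [ 0.0097572 , -0.15073083, -0.98852669,  1.45716607],
       [ 0.        ,  0.        ,  0.        ,  1.        ]])}
{'fx': 337.11683167884263, 'fy': 337.11683167884263, 'cx': 316.51191530397466, 'cy': 199.8638543568258, 'k1': -0.03635856395741513, 'tool_from_camera': array([[ 1.23747767e-04, -9.53808606e-01, -3.00414925e-01,
         8.32817212e-02],
       [ 9.99999797e-01, -6.98073691e-05,  6.33559107e-04,
     
[... 154 characters left out ...]
00000e+00,
         1.00000000e+00]])}
{'t': 0.1, 'q': array([ 1.56808797e+00,  3.59321684e-01,  1.11789065e-02, -2.96273402e-04,
       -1.22411910e+00, -2.88083249e-01]), 'qd': array([-0.00030518,  0.00047913,  0.002361  ,  0.00024707,  0.00044047,
       -0.00172051]), 'joint_efforts': array([-2.35984517e-03, -5.84164023e+01,  2.93752956e+01,  7.01557964e+00,
        1.02195988e-02, -5.52056918e-05]), 'eef_pos': array([0.1934456 , 0.64623892, 0.22572682]), 'ee_rot': array([ 3.14010836e+00, -1.49366836e-04, -2.90892362e-01]), 'force': array([ 0.55739251, -0.39664565, -1.07947397]), 'moment': array([ 0.0077952 , -0.01402267, -0.02901327]), 'gripper_force': 0.0, 'width': 0.08727759826814777}
```

View pics/top0.png

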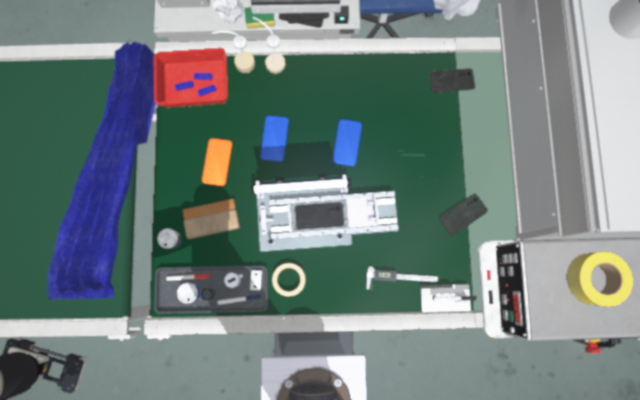

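View pics/side0.png

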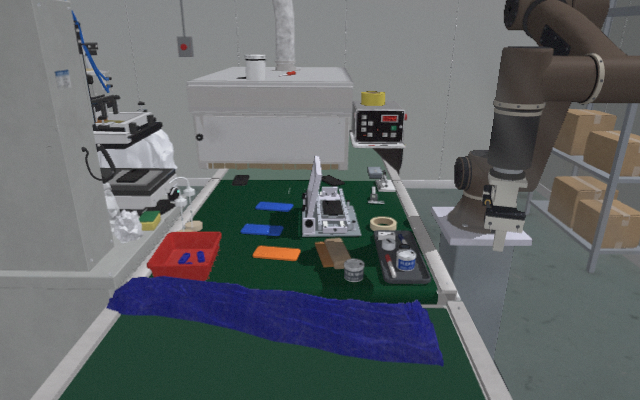

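The top view shows the station at about (305,215), with its tongue to the right (−y) and the screen standing up along its upper edge. The work shell is the black one in the nest at (320,215). The black shells at (463,213) and (452,80) lie off the station, and the blue and orange ones are look-alikes. I'll enlarge the crop to confirm.

Run:
```python
import cv2
a=cv2.imread("pics/top0.png")[165:260,245:405]
b=cv2.imread("pics/side0.png")[145:245,290:375]
cv2.imwrite("pics/topc.png",cv2.resize(a,None,fx=5,fy=5,interpolation=cv2.INTER_CUBIC))
cv2.imwrite("pics/sidec.png",cv2.resize(b,None,fx=6,fy=6,interpolation=cv2.INTER_CUBIC))
```

```text
(no output)
```

View pics/topc.png

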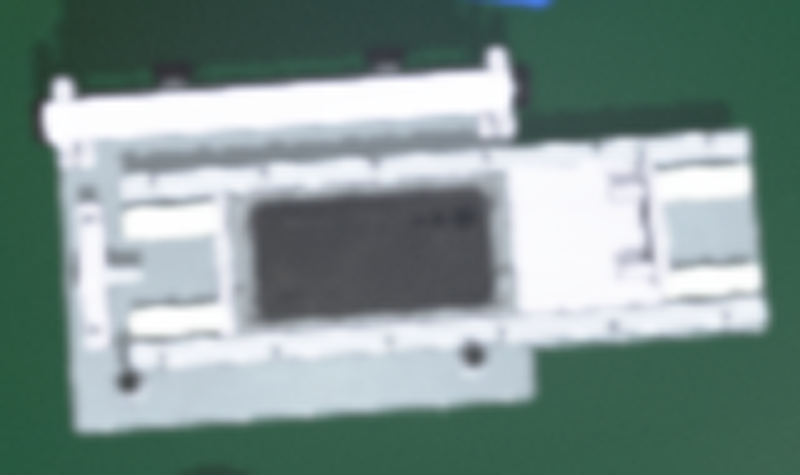

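View pics/sidec.png

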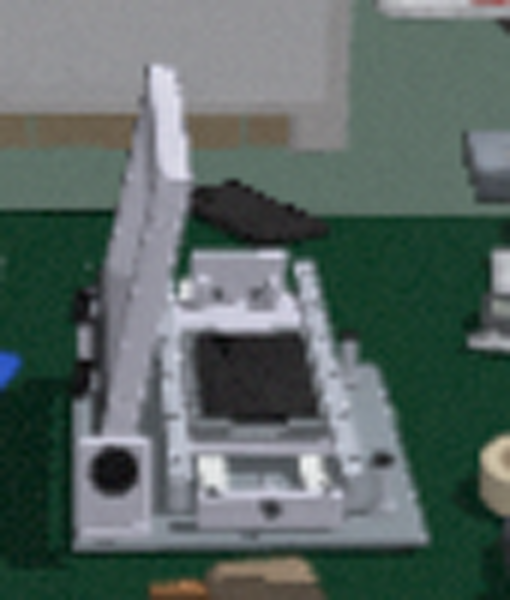

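```bash
cat > h.py <<'E'
import numpy as np, cv2
from scipy.optimize import least_squares
from station import arm
def proj(n,P):
    c=arm.get_calibration(n);T=np.linalg.inv(c["cam_to_world"])
    p=np.atleast_2d(P)@T[:3,:3].T+T[:3,3]
    s=p[:,:2]/p[:,2:];s=s*(1+c["k1"]*(s**2).sum(1,keepdims=True))
    return s*[c["fx"],c["fy"]]+[c["cx"],c["cy"]]
def back(n,px,z):
    return least_squares(lambda w:(proj(n,[w[0],w[1],z])-px).ravel(),[.4,0.]).x
def stw(S,P):
    c,s=np.cos(S[2]),np.sin(S[2]);P=np.atleast_2d(np.array(P,float))
    return np.c_[S[0]+c*P[:,0]-s*P[:,1],S[1]+s*P[:,0]+c*P[:,1],P[:,2]]
E
python3 - <<'E'
from h import *
L=[((127,380),(-.07,.107,.049)),((473,354),(-.07,-.107,.049)),((76,432),(-.1075,.145,.012)),((535,400),(-.1075,-.145,.012)),((750,132),(None,-.29,.038)),((768,328),(None,-.29,.038))]
px=np.array([(245+u/5,165+v/5) for (u,v),_ in L])
def P(w):return [(-.1075+w if False else q[0] if q[0] is not None else 0,q[1],q[2]) for _,q in L]
# base-plate x extents unknown: fit x of near edge (b) 
def f(v):
    p=[[-.07,.107,.049],[-.07,-.107,.049],[v[3],.145,.012],[v[3],-.145,.012],[v[4],-.29,.038],[-v[4],-.29,.038]]
    return (proj("top",stw(v,p))-px).ravel()
r=least_squares(f,[.5,.03,0,-.1,.06]);S=r.x[:3];print(r.x,r.fun.round(1))
np.save("S.npy",S)
c,s=np.cos(S[2]),np.sin(S[2])
def loc(uv,z):
    w=back("top",np.array([245+uv[0]/5,165+uv[1]/5]),z);d=w-S[:2];return (c*d[0]+s*d[1],-s*d[0]+c*d[1])
sh=[loc(u,.046) for u in((248,203),(485,187),(492,307),(260,322))];print("shell",np.round(sh,4),np.mean(sh,0))
for u in((648,185),(648,262),(662,180)):print(np.round(loc(u,.068),4),np.round(loc(u,.032),4))
# screen angle: side view top corner edges
pxs=np.array([(290+u/6,145+v/6) for u,v in((150,66),(188,180),(180,68))])
for a in np.arange(1.1,1.7,.1):
    # frame free edge at 180mm, middle plane +-10mm
    pts=[[.095-.18*np.cos(a)+t*np.sin(a),y,.059+.18*np.sin(a)+t*np.cos(a)] for y in(.125,-.125) for t in(.01,-.01)]
    print(round(a,2),((proj("side",stw(S,pts))-[290,145])*6).round(0).tolist())
E
```

```text
[ 0.57622463  0.01870648  0.04352925 -0.09705941  0.06206609] [ 0.  -0.1  0.5  0.6 -0.4 -0.2  0.1  0.2 -0.1 -0.2 -0.2 -0.2]
shell [[ 0.0349  0.027 ]
 [ 0.0356 -0.1207]
 [-0.0396 -0.1196]
 [-0.0397  0.0239]] [-0.00219995 -0.04734906]
[ 0.027  -0.2191] [ 0.0326 -0.2242]
[-0.0205 -0.2151] [-0.0161 -0.2202]
[ 0.0295 -0.2279] [ 0.0352 -0.2333]
1.1 [[235.0, 192.0], [265.0, 206.0], [218.0, 79.0], [244.0, 92.0]]
1.2 [[206.0, 181.0], [238.0, 193.0], [193.0, 70.0], [220.0, 80.0]]
1.3 [[176.0, 173.0], [209.0, 182.0], [167.0, 63.0], [195.0, 71.0]]
1.4 [[146.0, 169.0], [180.0, 174.0], [140.0, 59.0], [170.0, 64.0]]
1.5 [[115.0, 167.0], [149.0, 169.0], [113.0, 57.0], [143.0, 59.0]]
1.6 [[83.0, 168.0], [118.0, 167.0], [86.0, 58.0], [116.0, 57.0]]
```

The enlarged crop confirms the work shell: the black one in the nest at about (319,216), with its centre at station y of about -47 mm. The raised screen is at about 1.37 rad (side view top corners at (315,156) and (321,175)). The push plate's outer face is at station y of about -227 mm. Moving to a point outside the push plate with the fingers shut.

```bash
python3 -m crank '[{"dx":0.01,"dy":-0.03,"dz":0.01,"twist":3.8,"grip":-1},{"dx":0.026,"dy":-0.068,"dz":0.02,"twist":7.7,"grip":-1},{"dx":0.042,"dy":-0.106,"dz":0.03,"twist":11.5,"grip":-1},{"dx":0.058,"dy":-0.144,"dz":0.03,"twist":15.3,"grip":-1},{"dx":0.074,"dy":-0.182,"dz":0.03,"twist":19.2,"grip":-1}]' 20
python3 -m crank '[{"dx":0.016,"dy":-0.038,"grip":-1},{"dx":0.032,"dy":-0.076,"grip":-1},{"dx":0.048,"dy":-0.114,"grip":-1},{"dx":0.064,"dy":-0.152,"grip":-1},{"dx":0.08,"dy":-0.19,"grip":-1}]'
```

```text
t: 0.52
eef_pos: [0.2677, 0.4636, 0.2568]
ee_rot: [-3.141, -0.0, 0.048]
force: [1.2, 0.1, -0.1]
width: 0.0598
gripper_force: 0.0invalid input at $[0]: expected keys dx, dy, dz, twist, grip
```

```bash
python3 -m crank '[{"dx":0.016,"dy":-0.038,"dz":0,"twist":0,"grip":-1},{"dx":0.032,"dy":-0.076,"dz":0,"twist":0,"grip":-1},{"dx":0.048,"dy":-0.114,"dz":0,"twist":0,"grip":-1},{"dx":0.064,"dy":-0.152,"dz":0,"twist":0,"grip":-1},{"dx":0.08,"dy":-0.19,"dz":0,"twist":0,"grip":-1}]'
python3 -m crank '[{"dx":0.016,"dy":-0.038,"dz":0,"twist":0,"grip":-1},{"dx":0.032,"dy":-0.076,"dz":0,"twist":0,"grip":-1},{"dx":0.048,"dy":-0.114,"dz":0,"twist":0,"grip":-1},{"dx":0.064,"dy":-0.152,"dz":0,"twist":0,"grip":-1},{"dx":0.08,"dy":-0.19,"dz":0,"twist":0,"grip":-1}]'
python3 -m crank '[{"dx":0.016,"dy":-0.038,"dz":0,"twist":0,"grip":-1},{"dx":0.032,"dy":-0.076,"dz":0,"twist":0,"grip":-1},{"dx":0.048,"dy":-0.114,"dz":0,"twist":0,"grip":-1},{"dx":0.064,"dy":-0.152,"dz":0,"twist":0,"grip":-1},{"dx":0.08,"dy":-0.19,"dz":0,"twist":0,"grip":-1}]'
```

```text
t: 0.93
eef_pos: [0.3474, 0.2731, 0.2565]
ee_rot: [-3.141, 0.0, 0.045]
force: [0.7, 0.0, -0.3]
width: 0.0264
gripper_force: 0.0
t: 1.35
eef_pos: [0.4273, 0.0832, 0.2567]
ee_rot: [-3.141, -0.0, 0.045]
force: [2.1, 0.7, -0.4]
width: 0.0004
gripper_force: 0.0
t: 1.77
eef_pos: [0.5075, -0.107, 0.2565]
ee_rot: [-3.141, -0.0, 0.044]
force: [0.7, 1.9, -0.3]
width: 0.0008
gripper_force: 0.0
```

```bash
python3 -m crank '[{"dx":0.013,"dy":-0.034,"dz":0,"twist":0,"grip":-1},{"dx":0.027,"dy":-0.07,"dz":0,"twist":0,"grip":-1},{"dx":0.042,"dy":-0.105,"dz":0,"twist":0,"grip":-1},{"dx":0.055,"dy":-0.135,"dz":-0.02,"twist":0,"grip":-1},{"dx":0.065,"dy":-0.158,"dz":-0.05,"twist":0,"grip":-1}]'
python3 -m crank '[{"dx":0,"dy":0,"dz":-0.02,"twist":0,"grip":-1},{"dx":0,"dy":0,"dz":-0.05,"twist":0,"grip":-1},{"dx":0,"dy":0,"dz":-0.08,"twist":0,"grip":-1},{"dx":0,"dy":0,"dz":-0.10,"twist":0,"grip":-1},{"dx":0,"dy":0,"dz":-0.10,"twist":0,"grip":-1}]'
python3 - <<'E'
from h import *
s=arm.get_state();print(s["eef_pos"],s["ee_rot"])
a=arm.grab_frame("top")[130:290,240:480];b=arm.grab_frame("wrist")
im=np.vstack([cv2.resize(a,(480,320)),cv2.resize(b,(448,280))[:, :448] if 0 else cv2.copyMakeBorder(cv2.resize(b,(448,280)),0,0,0,32,cv2.BORDER_CONSTANT)])
cv2.imwrite("pics/l1.png",im[:,:,::-1])
E
```

```text
t: 2.18
eef_pos: [0.5746, -0.2661, 0.2083]
ee_rot: [3.14, -0.005, 0.043]
force: [1.2, 1.0, -0.1]
width: 0.0003
gripper_force: 0.0
t: 2.6
eef_pos: [0.5689, -0.2621, 0.1012]
ee_rot: [-3.139, 0.008, 0.043]
force: [-1.1, 0.1, -1.8]
width: 0.0005
gripper_force: 0.0
[ 0.56892001 -0.26210137  0.10118753] [-3.13891279  0.00841592  0.04308431]
```

View pics/l1.png

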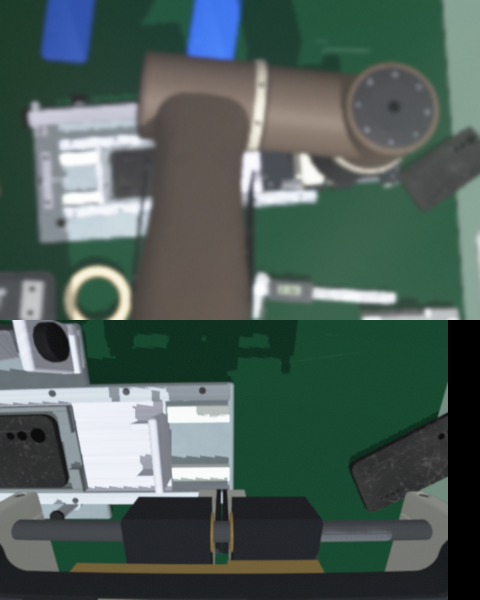

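The wrist view shows the closed fingers at (222,510), clear beyond the push plate, whose edge strip is at (160,455). They are inside the tongue's width. Going down and then approaching.

```bash
python3 -m crank '[{"dx":0,"dy":0,"dz":-0.018,"twist":0,"grip":-1},{"dx":0,"dy":0,"dz":-0.036,"twist":0,"grip":-1},{"dx":0,"dy":0,"dz":-0.05,"twist":0,"grip":-1},{"dx":0,"dy":0,"dz":-0.052,"twist":0,"grip":-1},{"dx":0,"dy":0.005,"dz":-0.052,"twist":0,"grip":-1}]'
python3 -m crank '[{"dx":0,"dy":0.005,"dz":0,"twist":0,"grip":-1},{"dx":0,"dy":0.01,"dz":0,"twist":0,"grip":-1},{"dx":0,"dy":0.015,"dz":0,"twist":0,"grip":-1},{"dx":-0.001,"dy":0.02,"dz":0,"twist":0,"grip":-1},{"dx":-0.001,"dy":0.023,"dz":0,"twist":0,"grip":-1}]'
python3 -m crank '[{"dx":0,"dy":0.003,"dz":0,"twist":0,"grip":-1},{"dx":0,"dy":0.006,"dz":0,"twist":0,"grip":-1},{"dx":0,"dy":0.009,"dz":0,"twist":0,"grip":-1},{"dx":-0.001,"dy":0.012,"dz":0,"twist":0,"grip":-1},{"dx":-0.001,"dy":0.015,"dz":0,"twist":0,"grip":-1}]'
```

```text
t: 3.12
eef_pos: [0.5729, -0.2583, 0.0556]
ee_rot: [3.141, -0.001, 0.044]
force: [-0.1, 0.8, 0.4]
width: 0.0004
gripper_force: 0.0
t: 3.53
eef_pos: [0.5715, -0.234, 0.0552]
ee_rot: [3.142, -0.001, 0.045]
force: [-0.7, 0.1, -0.4]
width: 0.0005
gripper_force: 0.0
t: 3.95
eef_pos: [0.5701, -0.2202, 0.0546]
ee_rot: [3.141, 0.0, 0.044]
force: [-0.8, -5.3, -0.2]
width: 0.0005
gripper_force: 2.4
```

```bash
python3 -m crank '[{"dx":0,"dy":0.003,"dz":0,"twist":0,"grip":-1},{"dx":0,"dy":0.006,"dz":0,"twist":0,"grip":-1},{"dx":0,"dy":0.009,"dz":0,"twist":0,"grip":-1},{"dx":-0.001,"dy":0.012,"dz":0,"twist":0,"grip":-1},{"dx":-0.001,"dy":0.015,"dz":0,"twist":0,"grip":-1}]'
python3 -m crank '[{"dx":0,"dy":0.003,"dz":0,"twist":0,"grip":-1},{"dx":0,"dy":0.006,"dz":0,"twist":0,"grip":-1},{"dx":0,"dy":0.009,"dz":0,"twist":0,"grip":-1},{"dx":-0.001,"dy":0.011,"dz":0,"twist":0,"grip":-1},{"dx":-0.001,"dy":0.013,"dz":0,"twist":0,"grip":-1}]'
python3 -m crank '[{"dx":0,"dy":0.001,"dz":0,"twist":0,"grip":-1},{"dx":0,"dy":0.002,"dz":0,"twist":0,"grip":-1},{"dx":0,"dy":0.003,"dz":0,"twist":0,"grip":-1},{"dx":0,"dy":0.004,"dz":0,"twist":0,"grip":-1},{"dx":0,"dy":0.005,"dz":0,"twist":0,"grip":-1}]'
```

```text
t: 4.37
eef_pos: [0.5692, -0.2048, 0.0546]
ee_rot: [3.141, -0.0, 0.044]
force: [-1.0, -4.9, 0.2]
width: 0.0007
gripper_force: 2.5
t: 4.78
eef_pos: [0.5685, -0.1916, 0.0546]
ee_rot: [3.141, -0.001, 0.044]
force: [0.1, -4.9, -0.5]
width: 0.0002
gripper_force: 2.5
t: 5.2
eef_pos: [0.5682, -0.1869, 0.0546]
ee_rot: [3.141, 0.0, 0.044]
force: [0.8, -4.4, 1.0]
width: 0.0004
gripper_force: 2.6
```

```bash
python3 -m crank '[{"dx":0,"dy":0.001,"dz":0,"twist":0,"grip":-1},{"dx":0,"dy":0.002,"dz":0,"twist":0,"grip":-1},{"dx":0,"dy":0.003,"dz":0,"twist":0,"grip":-1},{"dx":0,"dy":0.003,"dz":0,"twist":0,"grip":-1},{"dx":0,"dy":0.003,"dz":0,"twist":0,"grip":-1}]'
```

```text
t: 5.62
eef_pos: [0.5681, -0.1838, 0.0546]
ee_rot: [-3.142, 0.0, 0.044]
force: [-0.7, -4.1, 2.0]
width: 0.0004
gripper_force: 2.0
```

```bash
python3 -m crank '[{"dx":0,"dy":0.001,"dz":0,"twist":0,"grip":-1},{"dx":0,"dy":0.002,"dz":0,"twist":0,"grip":-1},{"dx":0,"dy":0.003,"dz":0,"twist":0,"grip":-1},{"dx":0,"dy":0.003,"dz":0,"twist":0,"grip":-1},{"dx":0,"dy":0.003,"dz":0,"twist":0,"grip":-1}]'
```

```text
t: 6.03
eef_pos: [0.5682, -0.1808, 0.0546]
ee_rot: [-3.142, 0.0, 0.044]
force: [-1.4, -4.4, 1.9]
width: 0.0006
gripper_force: 2.2
```

```bash
python3 -m crank '[{"dx":0,"dy":0.001,"dz":0,"twist":0,"grip":-1},{"dx":0,"dy":0.002,"dz":0,"twist":0,"grip":-1},{"dx":0,"dy":0.003,"dz":0,"twist":0,"grip":-1},{"dx":0,"dy":0.003,"dz":0,"twist":0,"grip":-1},{"dx":0,"dy":0.003,"dz":0,"twist":0,"grip":-1}]'
```

```text
t: 6.45
eef_pos: [0.5683, -0.1778, 0.0546]
ee_rot: [-3.142, 0.0, 0.044]
force: [-0.7, -3.5, 1.6]
width: 0.0007
gripper_force: 2.2
```

```bash
python3 -m crank '[{"dx":0,"dy":0.001,"dz":0,"twist":0,"grip":-1},{"dx":0,"dy":0.002,"dz":0,"twist":0,"grip":-1},{"dx":0,"dy":0.003,"dz":0,"twist":0,"grip":-1},{"dx":0,"dy":0.003,"dz":0,"twist":0,"grip":-1},{"dx":0,"dy":0.003,"dz":0,"twist":0,"grip":-1}]'
```

```text
t: 6.87
eef_pos: [0.5681, -0.1762, 0.0546]
ee_rot: [3.14, 0.001, 0.044]
force: [-0.3, -12.7, 0.6]
width: 0.0006
gripper_force: 6.3
```

The force rose to 13 N, so the shuttle is home. Backing off, rising, and going over the screen to its far side.

```bash
python3 -m crank '[{"dx":0,"dy":-0.01,"dz":0,"twist":0,"grip":-1},{"dx":0,"dy":-0.025,"dz":0,"twist":0,"grip":-1},{"dx":0,"dy":-0.035,"dz":0.02,"twist":0,"grip":-1},{"dx":0,"dy":-0.035,"dz":0.055,"twist":0,"grip":-1},{"dx":0,"dy":-0.035,"dz":0.09,"twist":0,"grip":-1}]'
python3 -m crank '[{"dx":0,"dy":0,"dz":0.035,"twist":0,"grip":-1},{"dx":0,"dy":0,"dz":0.07,"twist":0,"grip":-1},{"dx":0,"dy":0,"dz":0.105,"twist":0,"grip":-1},{"dx":0,"dy":0,"dz":0.14,"twist":0,"grip":-1},{"dx":0,"dy":0,"dz":0.165,"twist":0,"grip":-1}]'
python3 - <<'E'
from h import *
print(arm.get_state()["eef_pos"])
a=arm.grab_frame("side")[110:260,240:440]
b=arm.grab_frame("top")[160:260,240:440]
cv2.imwrite("pics/s2.png",np.vstack([cv2.resize(a,None,fx=2.6,fy=2.6,interpolation=2),cv2.resize(b,None,fx=2.6,fy=2,interpolation=2)])[:,:,::-1])
E
```

```text
t: 7.28
eef_pos: [0.5673, -0.2099, 0.1441]
ee_rot: [-3.14, 0.003, 0.043]
force: [1.6, 0.3, 1.3]
width: 0.0003
gripper_force: 0.0
t: 7.7
eef_pos: [0.5689, -0.2095, 0.3132]
ee_rot: [-3.141, -0.004, 0.045]
force: [0.7, -0.1, 0.1]
width: 0.0004
gripper_force: 0.0
[ 0.56893713 -0.20953088  0.31315336]
```

View pics/s2.png

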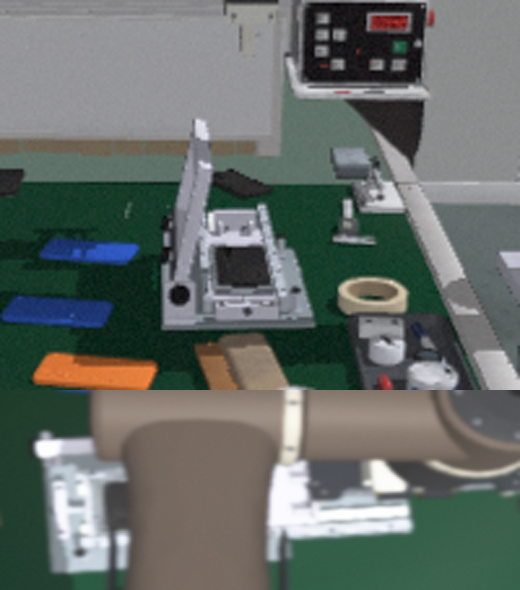

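The side view shows the shuttle against the stop block at (248,312) and the screen still standing, with its top at (200,122). Going over.

```bash
python3 -m crank '[{"dx":0.018,"dy":0.02,"dz":0,"twist":0,"grip":-1},{"dx":0.036,"dy":0.045,"dz":0,"twist":0,"grip":-1},{"dx":0.055,"dy":0.07,"dz":0,"twist":0,"grip":-1},{"dx":0.074,"dy":0.095,"dz":0,"twist":0,"grip":-1},{"dx":0.093,"dy":0.12,"dz":0,"twist":0,"grip":-1}]'
python3 -m crank '[{"dx":0.01,"dy":0.03,"dz":0,"twist":0,"grip":-1},{"dx":0.022,"dy":0.06,"dz":0,"twist":0,"grip":-1},{"dx":0.024,"dy":0.09,"dz":0,"twist":0,"grip":-1},{"dx":0.024,"dy":0.112,"dz":0,"twist":0,"grip":-1},{"dx":0.024,"dy":0.112,"dz":0,"twist":0,"grip":-1}]'
python3 -m crank '[{"dx":0,"dy":0,"dz":-0.02,"twist":0,"grip":-1},{"dx":0,"dy":0,"dz":-0.045,"twist":0,"grip":-1},{"dx":0,"dy":0,"dz":-0.07,"twist":0,"grip":-1},{"dx":0,"dy":0,"dz":-0.087,"twist":0,"grip":-1},{"dx":0,"dy":0,"dz":-0.087,"twist":0,"grip":-1}]'
python3 - <<'E'
from h import *
s=arm.get_state();print(s["eef_pos"])
S=np.load("S.npy");d=s["eef_pos"]-[S[0],S[1],0];c,t=np.cos(S[2]),np.sin(S[2]);print(c*d[0]+t*d[1],-t*d[0]+c*d[1])
p=proj("side",s["eef_pos"]);print(((p-[280,90])*6))
a=arm.grab_frame("side")[90:190,280:400]
cv2.imwrite("pics/s3.png",cv2.resize(a,None,fx=6,fy=6,interpolation=2)[:,:,::-1])
E
```

```text
t: 8.22
eef_pos: [0.6618, -0.0881, 0.3086]
ee_rot: [-3.14, 0.001, 0.044]
force: [-0.5, 0.4, 0.1]
width: 0.0005
gripper_force: 0.0
t: 8.63
eef_pos: [0.6853, 0.0268, 0.3077]
ee_rot: [-3.14, 0.002, 0.048]
force: [0.4, -0.3, 0.6]
width: 0.0001
gripper_force: 0.0
t: 9.05
eef_pos: [0.6827, 0.022, 0.2171]
ee_rot: [-3.141, 0.008, 0.044]
force: [-1.1, 0.0, -0.9]
width: 0.0008
gripper_force: 0.0
[0.68270895 0.0220018  0.21709895]
0.10652685761968957 -0.0013415141857543171
[[151.17290254 471.58345799]]
```

View pics/s3.png

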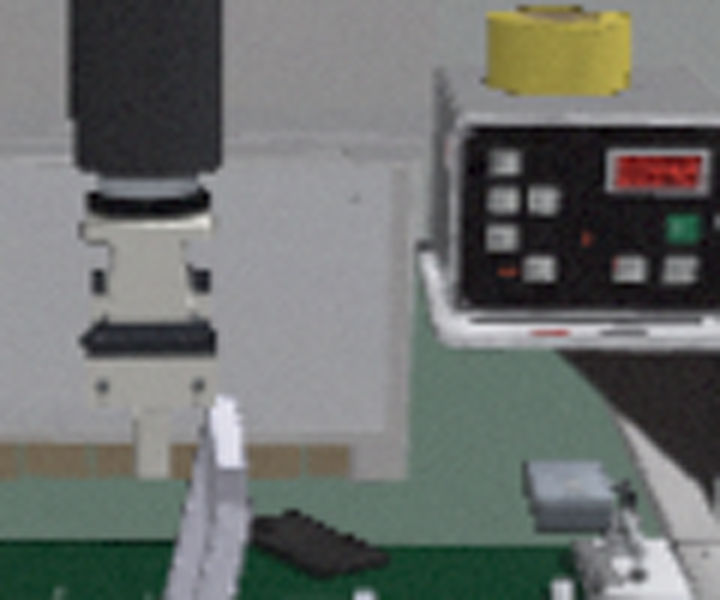

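The finger at (152,475) stands on the hinge side of the screen, whose top edge runs (220,398)–(229,470). Closing in on the bar's upper face.

```bash
python3 -m crank '[{"dx":-0.004,"dy":0,"dz":0.003,"twist":0,"grip":-1},{"dx":-0.009,"dy":0,"dz":0.003,"twist":0,"grip":-1},{"dx":-0.014,"dy":-0.001,"dz":0.003,"twist":0,"grip":-1},{"dx":-0.018,"dy":-0.001,"dz":0.003,"twist":0,"grip":-1},{"dx":-0.021,"dy":-0.001,"dz":0.003,"twist":0,"grip":-1}]'
python3 - <<'E'
from h import *
s=arm.get_state();print(s["eef_pos"],s["force"])
S=np.load("S.npy");d=s["eef_pos"]-[S[0],S[1],0];c,t=np.cos(S[2]),np.sin(S[2]);x0=c*d[0]+t*d[1];print(x0,-t*d[0]+c*d[1])
D=.169
for i,a in enumerate(np.r_[np.arange(1.37,0,-.06),0]):
    x=.0945+.0+.0005-D*np.cos(a)+.01*np.sin(a)+.0095; z=.059+D*np.sin(a)+.01*np.cos(a)
    w=stw(S,[x,0,z])[0]; print(i,round(a,2),w.round(4),(w-s["eef_pos"]).round(4))
E
```

```text
t: 9.52
eef_pos: [0.6639, 0.0212, 0.2267]
ee_rot: [-3.141, -0.002, 0.044]
force: [0.2, -0.0, 0.4]
width: 0.0006
gripper_force: 0.0
[0.66390204 0.02117563 0.22673564] [ 0.17402201 -0.01850469  0.4106271 ]
0.08770180284843927 -0.0013485166059712629
0 1.37 [0.6567 0.0222 0.2266] [-0.0072  0.001  -0.0001]
1 1.31 [0.6467 0.0218 0.2249] [-0.0172  0.0006 -0.0019]
2 1.25 [0.6369 0.0213 0.2225] [-0.027   0.0002 -0.0042]
3 1.19 [0.6271 0.0209 0.2196] [-0.0368 -0.0003 -0.0071]
4 1.13 [0.6176 0.0205 0.2161] [-0.0463 -0.0007 -0.0106]
5 1.07 [0.6083 0.0201 0.212 ] [-0.0556 -0.0011 -0.0147]
6 1.01 [0.5993 0.0197 0.2074] [-0.0646 -0.0015 -0.0193]
7 0.95 [0.5905 0.0193 0.2023] [-0.0734 -0.0018 -0.0245]
8 0.89 [0.5821 0.019  0.1966] [-0.0818 -0.0022 -0.0301]
9 0.83 [0.5741 0.0186 0.1905] [-0.0899 -0.0026 -0.0363]
10 0.77 [0.5664 0.0183 0.1838] [-0.0975 -0.0029 -0.0429]
11 0.71 [0.5591 0.018  0.1767] [-0.1048 -0.0032 -0.05  ]
12 0.65 [0.5523 0.0177 0.1692] [-0.1116 -0.0035 -0.0575]
13 0.59 [0.5459 0.0174 0.1613] [-0.118  -0.0038 -0.0654]
14 0.53 [0.54   0.0171 0.1531] [-0.1239 -0.004  -0.0737]
15 0.47 [0.5346 0.0169 0.1445] [-0.1293 -0.0043 -0.0823]
16 0.41 [0.5298 0.0167 0.1355] [-0.1341 -0.0045 -0.0912]
17 0.35 [0.5254 0.0165 0.1263] [-0.1385 -0.0047 -0.1004]
18 0.29 [0.5217 0.0163 0.1169] [-0.1422 -0.0048 -0.1098]
19 0.23 [0.5185 0.0162 0.1073] [-0.1454 -0.005  -0.1195]
20 0.17 [0.5159 0.0161 0.0974] [-0.148  -0.0051 -0.1293]
21 0.11 [0.5139 0.016  0.0875] [-0.15   -0.0052 -0.1392]
22 0.05 [0.5125 0.0159 0.0774] [-0.1514 -0.0052 -0.1493]
23 0.0 [0.5118 0.0159 0.069 ] [-0.1521 -0.0053 -0.1577]
```

```bash
python3 -m crank '[{"dx":-0.004,"dy":0,"dz":-0.002,"twist":0,"grip":-1},{"dx":-0.008,"dy":0,"dz":-0.003,"twist":0,"grip":-1},{"dx":-0.014,"dy":0,"dz":-0.004,"twist":0,"grip":-1},{"dx":-0.02,"dy":0,"dz":-0.005,"twist":0,"grip":-1},{"dx":-0.027,"dy":0,"dz":-0.006,"twist":0,"grip":-1}]'
```

```text
t: 9.93
eef_pos: [0.6382, 0.0209, 0.2198]
ee_rot: [3.141, -0.003, 0.044]
force: [5.7, -2.2, -1.6]
width: 0.0005
gripper_force: 2.2
```

```bash
python3 -m crank '[{"dx":-0.009,"dy":0,"dz":-0.002,"twist":0,"grip":-1},{"dx":-0.019,"dy":0,"dz":-0.005,"twist":0,"grip":-1},{"dx":-0.028,"dy":-0.001,"dz":-0.009,"twist":0,"grip":-1},{"dx":-0.037,"dy":-0.001,"dz":-0.014,"twist":0,"grip":-1},{"dx":-0.046,"dy":-0.001,"dz":-0.019,"twist":0,"grip":-1}]'
```

```text
t: 10.35
eef_pos: [0.592, 0.02, 0.2012]
ee_rot: [3.141, -0.003, 0.045]
force: [4.1, -2.4, 0.6]
width: 0.0004
gripper_force: 1.9
```

```bash
python3 -m crank '[{"dx":-0.009,"dy":0,"dz":-0.005,"twist":0,"grip":-1},{"dx":-0.018,"dy":0,"dz":-0.011,"twist":0,"grip":-1},{"dx":-0.026,"dy":-0.001,"dz":-0.018,"twist":0,"grip":-1},{"dx":-0.033,"dy":-0.001,"dz":-0.025,"twist":0,"grip":-1},{"dx":-0.04,"dy":-0.002,"dz":-0.032,"twist":0,"grip":-1}]'
```

```text
t: 10.77
eef_pos: [0.5517, 0.0185, 0.1687]
ee_rot: [-3.141, -0.002, 0.045]
force: [2.9, 0.8, -0.3]
width: 0.0006
gripper_force: 1.6
```

```bash
python3 -m crank '[{"dx":-0.006,"dy":0,"dz":-0.008,"twist":0,"grip":-1},{"dx":-0.012,"dy":0,"dz":-0.016,"twist":0,"grip":-1},{"dx":-0.017,"dy":0,"dz":-0.024,"twist":0,"grip":-1},{"dx":-0.022,"dy":-0.001,"dz":-0.033,"twist":0,"grip":-1},{"dx":-0.026,"dy":-0.001,"dz":-0.042,"twist":0,"grip":-1}]'
```

```text
t: 11.18
eef_pos: [0.5246, 0.0172, 0.1257]
ee_rot: [-3.141, 0.0, 0.044]
force: [2.7, -0.6, 2.1]
width: 0.0005
gripper_force: 1.4
```

```bash
python3 -m crank '[{"dx":-0.003,"dy":0,"dz":-0.009,"twist":0,"grip":-1},{"dx":-0.006,"dy":0,"dz":-0.018,"twist":0,"grip":-1},{"dx":-0.008,"dy":0,"dz":-0.027,"twist":0,"grip":-1},{"dx":-0.01,"dy":-0.001,"dz":-0.036,"twist":0,"grip":-1},{"dx":-0.011,"dy":-0.001,"dz":-0.044,"twist":0,"grip":-1}]'
```

```text
t: 11.6
eef_pos: [0.5133, 0.016, 0.0812]
ee_rot: [3.141, 0.002, 0.044]
force: [-1.2, 0.4, 3.2]
width: 0.0004
gripper_force: 1.4
```

```bash
python3 -m crank '[{"dx":0,"dy":0,"dz":-0.003,"twist":0,"grip":-1},{"dx":0,"dy":0,"dz":-0.006,"twist":0,"grip":-1},{"dx":0,"dy":0,"dz":-0.009,"twist":0,"grip":-1},{"dx":0,"dy":0,"dz":-0.011,"twist":0,"grip":-1},{"dx":0,"dy":0,"dz":-0.011,"twist":0,"grip":-1}]'
```

```text
t: 12.02
eef_pos: [0.5143, 0.0161, 0.0712]
ee_rot: [3.142, 0.0, 0.044]
force: [-0.5, 0.2, 0.0]
width: 0.0005
gripper_force: 0.0
```

```bash
python3 -m crank '[{"dx":0,"dy":0,"dz":-0.001,"twist":0,"grip":-1},{"dx":0,"dy":0,"dz":-0.002,"twist":0,"grip":-1},{"dx":0,"dy":0,"dz":-0.003,"twist":0,"grip":-1},{"dx":0,"dy":0,"dz":-0.004,"twist":0,"grip":-1},{"dx":0,"dy":0,"dz":-0.004,"twist":0,"grip":-1}]'
```

```text
t: 12.43
eef_pos: [0.5148, 0.0163, 0.0692]
ee_rot: [3.142, -0.001, 0.045]
force: [-5.6, -0.3, 16.7]
width: 0.0005
gripper_force: 8.6
```

16.7 N at z = 69 mm, which matches the screen seated on its posts. Lifting straight up and clear.

```bash
python3 -m crank '[{"dx":0,"dy":0,"dz":0.005,"twist":0,"grip":-1},{"dx":0,"dy":0,"dz":0.02,"twist":0,"grip":-1},{"dx":0,"dy":0,"dz":0.05,"twist":0,"grip":-1},{"dx":0,"dy":0,"dz":0.08,"twist":0,"grip":-1},{"dx":0,"dy":0,"dz":0.11,"twist":0,"grip":-1}]'
python3 -m crank '[{"dx":-0.01,"dy":0.03,"dz":0.03,"twist":0,"grip":-1},{"dx":-0.02,"dy":0.06,"dz":0.05,"twist":0,"grip":-1},{"dx":-0.03,"dy":0.1,"dz":0.06,"twist":0,"grip":-1},{"dx":-0.04,"dy":0.13,"dz":0.06,"twist":0,"grip":-1},{"dx":-0.05,"dy":0.15,"dz":0.06,"twist":0,"grip":-1}]'
python3 -m crank '[{"dx":-0.01,"dy":0.03,"dz":0,"twist":0,"grip":-1},{"dx":-0.02,"dy":0.06,"dz":0,"twist":0,"grip":-1},{"dx":-0.03,"dy":0.09,"dz":0,"twist":0,"grip":-1},{"dx":-0.04,"dy":0.12,"dz":0,"twist":0,"grip":-1},{"dx":-0.05,"dy":0.14,"dz":0,"twist":0,"grip":-1}]'
python3 - <<'E'
from h import *
S=np.load("S.npy")
for z in(0,.02,.05):
    p=[[.095-.18*np.cos(z)+.01*np.sin(z),y,.059+.18*np.sin(z)+.01] for y in(.125,-.125)]
    print(z,((proj("side",stw(S,p))-[290,150])*[6,6]).round(0).tolist())
a=arm.grab_frame("side")[150:240,290:390];b=arm.grab_frame("top")[150:270,240:480]
a=cv2.resize(a,None,fx=6,fy=6,interpolation=2);b=cv2.resize(b,(100*6,300),interpolation=2)
cv2.imwrite("pics/e.png",np.vstack([a[240:],b])[:,:,::-1]);print("subtract 240 from side v")
E
```

```text
t: 12.85
eef_pos: [0.5142, 0.0162, 0.1788]
ee_rot: [3.142, 0.0, 0.044]
force: [1.3, -0.3, -1.2]
width: 0.0005
gripper_force: 0.0
t: 13.27
eef_pos: [0.4643, 0.169, 0.2389]
ee_rot: [-3.139, -0.003, 0.045]
force: [-1.1, -0.1, -0.7]
width: 0.0007
gripper_force: 0.0
t: 13.68
eef_pos: [0.4138, 0.3087, 0.2377]
ee_rot: [-3.141, -0.001, 0.045]
force: [0.9, 1.1, -0.3]
width: 0.0006
gripper_force: 0.0
0 [[409.0, 406.0], [370.0, 265.0]]
0.02 [[409.0, 400.0], [370.0, 261.0]]
0.05 [[408.0, 392.0], [369.0, 253.0]]
subtract 240 from side v
```

View pics/e.png

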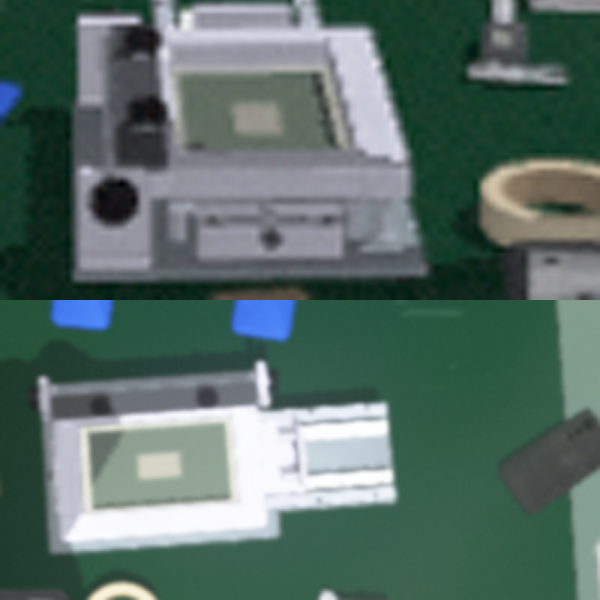

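The screen lies flat: its free corners at (410,166) and (372,27) match the predicted zero-angle position of (409,166) and (370,25). The shuttle is home and the bystanders are in place.

```bash
python3 -c "
from station import arm
print(arm.job_done())"
```

```text
the job is handed in; nothing more can be done
None
```

The shuttle is home against its stop, the screen lies flat on its rest posts, the hand is clear, and the job was handed in at about 14 s of the 51 s limit; no verdict was returned.

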